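Put the lathe's change gears back on their storage spindle

ROBOT

A 7-joint arm with a two-finger parallel gripper is mounted at the origin on the work surface. World frame = base frame: x ahead of the robot, y to its left, z up, the work surface at z = 0. Lengths are in m, angles in rad, forces in N, time in s.
With the tool pointing down it reaches from about 0.4 to 0.9 m from the base axis. Payload 5.6 kg.
Tool frame: the origin (TCP) lies midway between the tips of the shut fingers; the grasp point (between the pads) lies 19 mm behind it; y points along the fingers, z is the direction in which the jaws open and shut, and the axes are right-handed (so a half turn about y gives the same grasp; the last joint's range is limited). The gripper opens to 92 mm and grips with 3 to 60 N. Pads are 20 mm wide; open, the fingers measure 128 mm over their backs; the gripper's body (75 mm by 189 mm) begins 69 mm behind the grasp point.
Start: joints at [-1.188, 0.468, -0.012, 1.603, 0.006, 1.071, -0.056], TCP at [0.269, 0.592, 0.215] pointing down, gripper open.
Joint ranges: [-2.53, 2.53], [-0.31, 2.02], [-1.57, 1.55], [0.28, 2.44], [-1.29, 4.43], [0.15, 1.84], [-2.92, 2.92]. Speed limits (rad/s): [2.57, 2.57, 3.14, 3.14, 3.14, 3.14, 3.14].

INTERFACE

Orientations are given as a 3x3 rotation matrix whose columns are the frame's x, y, z axes.
In Python, from station import env, effector, solver, viewer, workorder, search_frame, tip_of gives the robot as it stands. Calls block until the motion is done:
- env.reach(position, orientation): joint-space move of the TCP to a pose.
- env.movel(position, frame=None, rate=0.15): straight line of the TCP; frame=None keeps the orientation; rate is the mean speed in m/s.
- env.goto_joints(angles): joint-space move.
- effector.release() and effector.grasp(squeeze=None): open the fingers fully, or close them until they stop; squeeze is the grip in N (None keeps the last).
- env.pause(seconds).
- solver.inverse_kinematics(position, orientation): joint angles nearest the present ones, or None.
- env.sense(): the state.
- viewer.read_camera(name): name is "scene" or "top" or "wrist"; returns (picture, depth): 480x640x3 uint8, red, green, blue; 480x640 float32, m along the optical axis (not along the pixel's ray), 0 where there is no reading.
- viewer.camera_info(name): a dict with "intrinsics" (3x3 intrinsics, pixels), "dist_coeffs" ([k1, k2, p1, p2, k3] as OpenCV has them; the pictures are not rectified), "eye" and "rotation" of the camera in the world; the wrist camera has in their place "T_tool_cam" (4x4, takes a point from camera to tool coordinates, whose origin is the TCP and whose axes are the tool frame's). Camera axes: x right, y up, looking along -z (the intrinsics and any distortion apply to the point x, -y, -z); pixel columns grow to the right and rows downward; lengths in m; the calibration is good to about 2 mm. A picture is of the moment at which its call begins: read the wrist's pose just before it. camera_info takes no time and is no camera call.
A pose or a line that the arm cannot do raises env.PlanningError and nothing moves.
- workorder.finish_job(): hands the job in, once; it reports no verdict.
Trained networks look in the newest picture that a camera, given by its name, has taken for a name from the list of things; names that differ only in an ending like _2 or _b are one class to them, and where a whole thing is asked for, a point or a joint stands for the part that bears it (a point fixed in the world has none). Each returns a list of dicts, best first, with "score" (0 to 1); they miss things now and then, are a little off and sometimes report something else, mostly with a low value. They report only what shows in the picture. A call takes as long as a camera call. They do not tell look-alikes from the thing itself.
- search_frame(camera, name): "at" ([x, y, z] in m, in world coordinates, good to about 4 mm: the middle of the surface that is visible of it).
- tip_of(camera, name): "at" ([x, y, z] in m, in world coordinates, good to about 4 mm: a listed point, or the origin of a listed thing).
The state is a dict: "t": time; "joint_positions": joint angles; "joint_velocities": joint speeds; "tau": joint torques, N m; "ee_pos": TCP position; "tcp_rot": TCP orientation; "wrist_force": force on the tool from outside, world axes, zero at the start; "moment": the same for the moment, N m; "gripper_width": finger opening in m.
Only numpy, scipy, OpenCV 4.12 (cv2) and the standard library are available. Lean on these libraries where they do the work, as an engineer would, in place of code of your own. Each camera call takes 0.05 s, during which the arm holds its last target.

TASK

Put the change gears away on the upright storage spindle: the large dark gear at the bottom, then the medium brass gear, then the small blue gear, all hub up, and the red cap, hollow side down, over the spindle's end on top. Lower each one all the way down rather than letting it fall. Lay the double-ended wrench flat on the yellow outline on its black mat, either way round, and do not disturb the dial gauge or the oil bottle.

Things in the scene. Friction and masses are not known exactly. Their poses are not given: they have to be found in the camera images.
- gear_large_mid (a point): Large change gear, dark steel, 80 mm over the teeth, about 0.3 kg. Flat toothed disc, 8 mm thick, with a plain round hub standing up from its middle: hub 36 mm outside diameter and 10 mm tall above the disc, so 18 mm tall in all; a 26 mm bore runs through. Lies flat on the bench, hub up; grip it by the hub from above, fingertips just above the disc (10 to 12 mm above its underside). Point given: on its axis, half-way up (9 mm above its underside); z up along the axis. 
- gear_medium_mid (a point): Medium change gear, brass, 62 mm over the teeth, about 0.18 kg. Flat toothed disc, 8 mm thick, with a plain round hub standing up from its middle: hub 36 mm outside diameter and 10 mm tall above the disc, so 18 mm tall in all; a 26 mm bore runs through. Lies flat on the bench, hub up; grip it by the hub from above, fingertips just above the disc (10 to 12 mm above its underside). Point given: on its axis, half-way up (9 mm above its underside); z up along the axis. 
- gear_small_mid (a point): Small change gear, blue plastic, 50 mm over the teeth, about 0.05 kg. Flat toothed disc, 8 mm thick, with a plain round hub standing up from its middle: hub 36 mm outside diameter and 10 mm tall above the disc, so 18 mm tall in all; a 26 mm bore runs through. Lies flat on the bench, hub up; grip it by the hub from above, fingertips just above the disc (10 to 12 mm above its underside). Point given: on its axis, half-way up (9 mm above its underside); z up along the axis. 
- cap_mid (a point): Red plastic knurled cap, 40 mm diameter, 18 mm tall, closed on top, with a socket 28 mm wide and 12 mm deep in its underside. Stands socket down on the bench. Put on last, its rim rests on the small gear's hub. Point given: on its axis, half-way up (9 mm above its underside); z up.
- wrench_mid (a point): Bright steel double open-ended wrench lying flat, 150 mm long and 8 mm thick; both ends are alike, 30 mm wide; the shank between is 14 mm wide and 92 mm long. Point given: the middle of the shank, half-way up (4 mm above its underside); y runs along its length, z up.
- stand: Storage spindle, fixed to the bench: a round grey base plate 90 mm in diameter and 12 mm thick with an upright steel post 18 mm in diameter in its middle. The post's top is 74 mm above the bench, its last 8 mm tapering to 8 mm diameter. Origin: centre of the base's underside, at bench height; z up along the post. Gears seat on the base plate and then on one another's hubs, 18 mm each; the stack of three gears comes to 66 mm above the bench.
- board: Black tool mat, fixed to the bench, 64 by 190 mm and 4 mm thick, with the full-size outline of the wrench painted on it in yellow, centred and along the mat's length. Origin: centre of its underside; y along its length, z up.
- gauge: Bystander: round steel dial gauge, 54 mm diameter and 20 mm thick, white face up, lying at the left (+y) side, with a thin stem to one side. Origin: centre of its underside.
- oil_bottle: Bystander: green plastic oil bottle with a yellow cap, 48 mm diameter and 105 mm tall, standing at the right (-y) side. Origin: centre of its underside.
Not all that is in view belongs to the job. What is meant by the board is not white, and is the larger of those in its own colour.

How it is judged:
On the way, in this order (a step that is already met when the one before it is completed fails the run):
1. the large dark gear is fully down on the spindle, in its place in the stack (horizontal distance between gear_large_mid and stand below 0.006 m and z of gear_large_mid in the frame of stand between 0.017 and 0.025 m and angle between gear_large_mid's own z axis and vertical below 0.12 rad), for 0.2 s.
2. the medium brass gear is fully down on the spindle, in its place in the stack (horizontal distance between gear_medium_mid and stand below 0.006 m and z of gear_medium_mid in the frame of stand between 0.035 and 0.043 m and angle between gear_medium_mid's own z axis and vertical below 0.12 rad), for 0.2 s.
3. the small blue gear is fully down on the spindle, in its place in the stack (horizontal distance between gear_small_mid and stand below 0.006 m and z of gear_small_mid in the frame of stand between 0.053 and 0.061 m and angle between gear_small_mid's own z axis and vertical below 0.12 rad), for 0.2 s.
4. the red cap is fully down on the spindle, in its place in the stack (horizontal distance between cap_mid and stand below 0.01 m and z of cap_mid in the frame of stand between 0.071 and 0.079 m and angle between cap_mid's own z axis and vertical below 0.12 rad), for 0.2 s.
At the end, for the whole second after the job is handed in: Spindle, bottom up: large, medium, small gear, cap; each within 4 mm of seated height, tilt under 0.12 rad, centred on the post (gears 6 mm, cap 10 mm). Wrench flat on the mat within 12 mm along and across and 0.2 rad of the outline, either way round. All released, at rest (all of step 1 and all of step 2 and all of step 3 and all of step 4 and x of wrench_mid in the frame of board between -0.012 and 0.012 m and y of wrench_mid in the frame of board between -0.012 and 0.012 m and z of wrench_mid in the frame of board below 0.012 m and angle between the y axis of wrench_mid and the y axis of board, either way round below 0.2 rad and linear speed of each of gear_large, gear_medium, gear_small, cap, wrench below 0.03 m/s and angular speed of each of gear_large, gear_medium, gear_small, cap, wrench below 0.3 rad/s); the robot touches nothing.
It fails at once if the dial gauge is pushed more than 30 mm or tipped over (distance of gauge from where it was at the start of the episode above 0.03 m or angle between gauge's own z axis and vertical above 0.5 rad).
It fails at once if the oil bottle is pushed more than 30 mm or tipped over (distance of oil_bottle from where it was at the start of the episode above 0.03 m or angle between oil_bottle's own z axis and vertical above 0.5 rad).
It fails at once if a gear or the cap is dropped down the spindle (faster than 0.6 m/s, a fall of some 20 mm) instead of being lowered ((horizontal distance between gear_large_mid and stand below 0.012 m and z of gear_large_mid in the frame of stand below 0.085 m and linear speed of gear_large above 0.6 m/s) or (horizontal distance between gear_medium_mid and stand below 0.012 m and z of gear_medium_mid in the frame of stand below 0.085 m and linear speed of gear_medium above 0.6 m/s) or (horizontal distance between gear_small_mid and stand below 0.012 m and z of gear_small_mid in the frame of stand below 0.085 m and linear speed of gear_small above 0.6 m/s) or (horizontal distance between cap_mid and stand below 0.012 m and z of cap_mid in the frame of stand below 0.085 m and linear speed of cap above 0.6 m/s)).
It also fails if it takes over 112 s, if anything falls off the work surface, if the arm or the gripper's body presses on something with over 40 N, if the wrist force passes 120 N, or if a joint passes its speed limit or range.

## Working session

There is one attempt and no reset: what is moved stays moved. The work goes in short steps, each a Python script; the robot and the scene stay as the last script left them, time stands still between calls to the robot, and variables do not carry over. Pictures are saved under pics/ and viewed, and the job is handed in when it is done.

```bash
ls; mkdir -p pics; python3 - <<'E'
from station import *
import cv2, numpy as np
s=env.sense(); print(s['t'],s['ee_pos'],s['tcp_rot'],s['gripper_width'])
for c in ['scene','top']:
    im,d=viewer.read_camera(c); cv2.imwrite(f'pics/{c}0.png',im[:,:,::-1]); i=viewer.camera_info(c); print(c,i)
    for n in ['gear_large_mid','gear_medium_mid','gear_small_mid','cap_mid','wrench_mid','stand','board','gauge','oil_bottle']:
        print(n,[(np.round(r['at'],3).tolist(),round(r['score'],2)) for r in tip_of(c,n)])
print(viewer.camera_info('wrist'))
print(env.sense()['t'])
E
```

```text
pics
0.0 [0.26830109 0.59139066 0.21366323] [[ 9.10689154e-01 -6.09529782e-04  4.13091870e-01]
 [-4.13092300e-01 -1.65665781e-03  9.10687656e-01]
 [ 1.29260625e-04 -9.99998442e-01 -1.76049236e-03]] 0.09216136214638607
scene {'intrinsics': array([[475.82330115,   0.        , 319.88789906],
       [  0.        , 475.82330115, 247.30832205],
       [  0.        ,   0.        ,   1.        ]]), 'dist_coeffs': array([-0.12875743,  0.        ,  0.        ,  0.        ,  0.        ]), 'eye': array([1.22493624, 0.20054075, 0.73138588]), 'rotation': array([[-0.30678086, -0.62336021,  0.71924095],
       [ 0.95155844, -0.21718736,  0.21763773],
       [ 0.02054334,  0.75116689,  0.6597926 ]])}
gear_large_mid []
gear_medium_mid [([0.603, 0.299, 0.009], 0.67), ([0.487, -0.28, 0.007], 0.58)]
gear_small_mid [([0.629, -0.305, 0.01], 0.72)]
cap_mid [([0.62, 0.076, 0.008], 0.61)]
wrench_mid [([0.487, -0.28, 0.004], 0.75)]
stand [([0.486, 0.022, 0.004], 0.73)]
board [([0.335, 0.36, 0.002], 0.81), ([0.317, -0.134, 0.003], 0.66), ([0.481, 0.296, -0.001], 0.61)]
gauge [([0.526, 0.468, -0.005], 0.79)]
oil
[... 1031 characters left out ...]
66)]
gauge [([0.529, 0.464, -0.006], 0.7)]
oil_bottle [([0.512, -0.484, 0.002], 0.77)]
{'intrinsics': array([[365.8552756 ,   0.        , 318.52530117],
       [  0.        , 365.8552756 , 245.99610726],
       [  0.        ,   0.        ,   1.        ]]), 'dist_coeffs': array([0.00789775, 0.        , 0.        , 0.        , 0.        ]), 'T_tool_cam': array([[ 3.36855314e-04, -9.68241739e-01, -2.50015642e-01,
        -6.92173079e-02],
       [-4.56714755e-04,  2.50015481e-01, -9.68241731e-01,
        -1.70923137e-01],
       [ 9.99999839e-01,  4.40343205e-04, -3.57991245e-04,
         3.27929938e-04],
       [ 0.00000000e+00,  0.00000000e+00,  0.00000000e+00,
         1.00000000e+00]])}
1.0
```

View pics/top0.png

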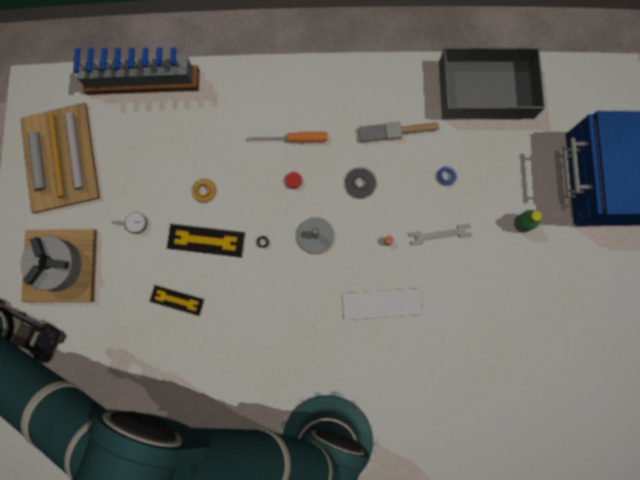

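View pics/scene0.png

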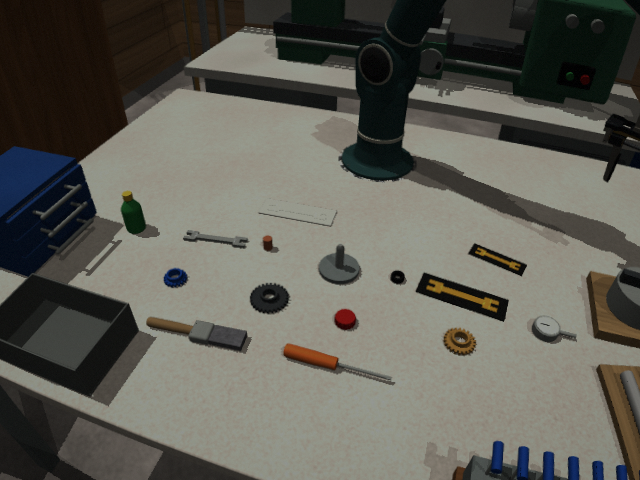

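The pictures agree with the networks' reports. In the top view:
- Brass gear at (203,190), cap at (293,180), dark gear at (360,183), blue gear at (446,176).
- Wrench at (440,234) and stand at (314,235).
- The larger black mat is at (206,240). The one at (177,299) is the small decoy, and there is also a white decoy.

Next I look at the stand and the large gear from the wrist, with the tool yaw fixed.

```bash
cat > h.py <<'E'
from station import *
import cv2, numpy as np
R0=np.array([[1,0,0],[0,0,1],[0,-1,0]],float)
def Ryaw(a): # jaw direction rotated by a from +y
    c,s=np.cos(a),np.sin(a); return np.array([[c,-s,0],[s,c,0],[0,0,1]])@R0
def look(name):
    s=env.sense(); im,d=viewer.read_camera('wrist'); i=viewer.camera_info('wrist')
    cv2.imwrite(f'pics/{name}.png',im[:,:,::-1])
    T=np.eye(4);T[:3,:3]=s['tcp_rot'];T[:3,3]=s['ee_pos'];T=T@i['T_tool_cam']
    v,u=np.mgrid[0:480,0:640]
    p=cv2.undistortPoints(np.stack([u,v],-1).reshape(-1,1,2).astype(np.float32),i['intrinsics'],i['dist_coeffs']).reshape(480,640,2)
    P=np.stack([p[...,0]*d,-p[...,1]*d,-d],-1)@T[:3,:3].T+T[:3,3]
    P[d<=0]=np.nan
    # rays too
    rays=np.stack([p[...,0],-p[...,1],-np.ones_like(p[...,0])],-1)@T[:3,:3].T
    return im,d,P,T[:3,3],rays
def band(P,c,r,z0,z1):
    with np.errstate(all='ignore'):
        return (np.hypot(P[...,0]-c[0],P[...,1]-c[1])<r)&(P[...,2]>z0)&(P[...,2]<z1)
def onplane(m,eye,rays,z):
    r=rays[m]; return (eye+r*((z-eye[2])/r[:,2])[:,None])[:,:2]
def circ(m,eye,rays,z):
    xy=onplane(m,eye,rays,z); 
    mm=(m.astype(np.uint8))
    c,r=cv2.minEnclosingCircle((xy*1000).astype(np.float32))
    el=None
    cs,_=cv2.findContours(mm,cv2.RETR_EXTERNAL,cv2.CHAIN_APPROX_NONE)
    k=max(cs,key=cv2.contourArea).reshape(-1,2); q=onplane((k[:,1],k[:,0]),eye,rays,z)*1000
    A=np.c_[2*q,np.ones(len(q))]; b=(q**2).sum(1); w=np.ones(len(q))
    for _ in range(10):
        x=np.linalg.lstsq(A*w[:,None],b*w,rcond=None)[0]; rr=np.sqrt(x[2]+x[0]**2+x[1]**2)
        e=np.hypot(*(q-x[:2]).T)-rr; w=1/(1+(e/1.0)**2)
    return dict(n=int(m.sum()),enc=np.round([*c,r],1).tolist(),fit=np.round([x[0],x[1],rr],1).tolist(),res=round(float(np.median(abs(e))),2))
E
python3 - <<'E'
from h import *
env.reach([0.47,0.02,0.22],R0); 
im,d,P,eye,rays=look('st1')
z=P[...,2]; print(np.nanpercentile(z,[1,10,50,90,99]))
for lo,hi,zz,r in [(0.008,0.017,0.012,.06),(0.067,0.08,0.074,.03)]:
    m=band(P,[.486,.022],r,lo,hi); print(circ(m,eye,rays,zz))
env.reach([0.60,-0.09,0.17],R0); 
im,d,P,eye,rays=look('lg1')
m=band(P,[.616,-.091],.03,.0145,.022); print(np.nanmedian(P[...,2][m]),circ(m,eye,rays,0.018))
m=band(P,[.616,-.091],.06,.005,.022); print(circ(m,eye,rays,0.008))
print(env.sense()['t'], env.sense()['ee_pos'])
E
```

```text
[-8.82124761e-04  8.01500319e-05  1.63683938e-03  3.29869760e-01
  3.46367892e-01]
{'n': 4955, 'enc': [487.1, 22.0, 44.9], 'fit': [487.2, 22.0, 44.2], 'res': 0.25}
{'n': 258, 'enc': [485.6, 22.1, 8.5], 'fit': [485.9, 21.9, 7.9], 'res': 0.3}
0.01851734132500321 {'n': 595, 'enc': [617.5, -89.8, 18.1], 'fit': [617.7, -89.7, 17.5], 'res': 0.21}
{'n': 4577, 'enc': [618.5, -89.6, 40.8], 'fit': [618.1, -89.5, 38.2], 'res': 1.66}
4.0167 [ 0.59942516 -0.08809642  0.17024461]
```

View pics/st1.png

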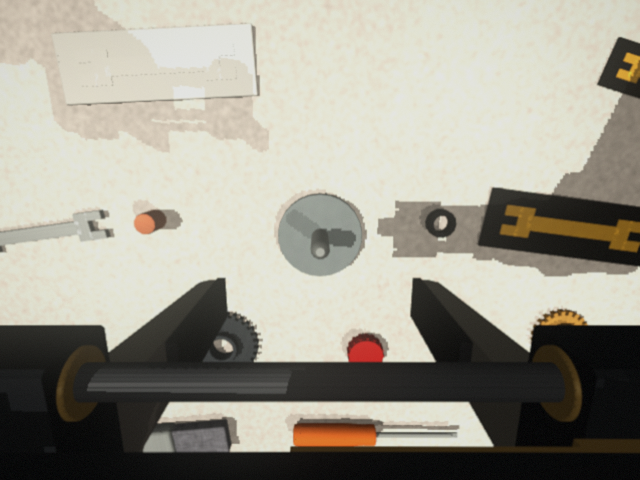

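View pics/lg1.png

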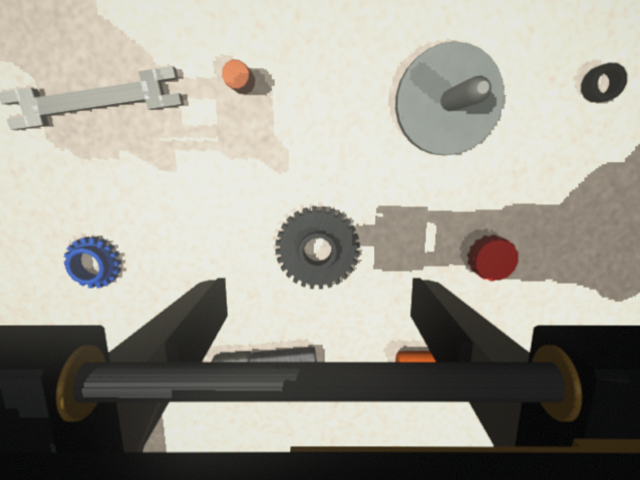

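The stand, gear and cap all show clearly, and every fitted size matches: plate radius 44–45 mm, post 9 mm, hub 18 mm. I'll pick the large gear, correcting the commanded pose with the sensed one.

```bash
cat >> h.py <<'E'
def settle(p,R=None,rate=0.1,tol=0.0007,n=3,w=0.25):
    """drive to p, correcting commanded pose by sensed error (persisted offset returned)"""
    p=np.array(p,float); off=np.zeros(3)
    for k in range(n):
        env.movel((p+off).tolist(),R,rate) ; env.pause(w)
        e=p-env.sense()['ee_pos']
        if np.linalg.norm(e)<tol: break
        off+=e
    return off,e
def st(tag=''):
    s=env.sense(); print(tag,'t',round(s['t'],2),'ee',np.round(s['ee_pos'],4),'F',np.round(s['wrist_force'],1),'w',round(s['gripper_width'],4)); return s
E
python3 - <<'E'
from h import *
st()
env.reach([.6176,-.0897,.06],R0); env.pause(.2); st()
print(settle([.6176,-.0897,.011],rate=.08)); st()
effector.grasp(20); st('g')
s=env.sense(); p=s['ee_pos'].copy(); p[2]+=.02; env.movel(p.tolist(),None,.1); st('up')
E
```

```text
t 4.02 ee [ 0.5994 -0.0881  0.1702] F [ 0.4 -0.5  0.2] w 0.092
 t 4.74 ee [ 0.6191 -0.0897  0.0626] F [0.  0.2 0.2] w 0.0916
(array([0., 0., 0.]), array([-3.98030930e-04,  2.01783452e-05, -5.25300787e-04]))
 t 5.76 ee [ 0.618  -0.0897  0.0115] F [-0.3 -0.1 -0.6] w 0.0921
g t 6.66 ee [ 0.6176 -0.0897  0.011 ] F [ 0.1  0.1 -0.1] w 0.0352
up t 7.01 ee [ 0.6181 -0.0897  0.0318] F [-0.2 -0.3 -3.2] w 0.0351
```

```bash
cat >> h.py <<'E'
STX,STY=.4867,.0220
def place(zseat,grip,over=0.0):
    """carry to spindle, lower; grip = TCP above underside"""
    s=env.sense(); p=s['ee_pos'].copy()
    zt=.080+grip+.015
    env.movel([p[0],p[1],zt],None,.25)
    env.movel([STX,STY,zt],R0,.25); env.pause(.3)
    settle([STX,STY,.074+grip+.004],None,.1); f0=st('above')['wrist_force']
    z=.074+grip+.004; zend=zseat+grip-over
    while z>zend+1e-6:
        z=max(z-.012,zend); env.movel([STX,STY,z],None,.06)
        s=env.sense(); df=s['wrist_force']-f0
        if np.linalg.norm(df)>6: print('force',np.round(df,1),'z',z,s['ee_pos'])
        if np.linalg.norm(df)>20: print('STOP'); return False
    env.pause(.3); st('down'); return True
def let_go(zup=.16):
    effector.release(); st('released'); p=env.sense()['ee_pos']; env.movel([p[0],p[1],zup],None,.2)
E
python3 - <<'E'
from h import *
print(place(.012,.011))
E
```

```text
above t 9.17 ee [0.487  0.022  0.0894] F [ 0.1 -0.1 -3.4] w 0.0351
down t 11.47 ee [0.4866 0.022  0.023 ] F [ 0.1 -0.2 -2.7] w 0.0351
True
```

```bash
python3 - <<'E'
from h import *
let_go(.15); env.movel([.46,.02,.2],R0,.25); env.pause(.1)
im,d,P,eye,rays=look('st2')
m=band(P,[STX,STY],.03,.0265,.034); print(np.nanmedian(P[...,2][m]),circ(m,eye,rays,.030))
m=band(P,[STX,STY],.06,.016,.034); print(circ(m,eye,rays,.020))
env.reach([.585,.298,.17],R0); env.pause(.2)
im,d,P,eye,rays=look('br1')
m=band(P,[.603,.298],.03,.0145,.022); print(np.nanmedian(P[...,2][m]),circ(m,eye,rays,.018))
m=band(P,[.603,.298],.045,.005,.022); print(circ(m,eye,rays,.008)); st()
E
```

```text
released t 12.41 ee [0.4867 0.022  0.023 ] F [ 0.6  0.5 -0.9] w 0.0921
0.030530576854365415 {'n': 436, 'enc': [486.5, 22.1, 17.9], 'fit': [486.6, 22.0, 17.3], 'res': 0.49}
{'n': 4002, 'enc': [487.7, 22.1, 40.9], 'fit': [487.0, 22.0, 38.8], 'res': 1.44}
0.018535508152082797 {'n': 582, 'enc': [605.2, 299.0, 18.2], 'fit': [605.3, 299.3, 17.4], 'res': 0.23}
{'n': 2470, 'enc': [605.6, 299.4, 31.4], 'fit': [605.4, 299.0, 29.7], 'res': 1.39}
 t 15.14 ee [0.5854 0.2968 0.1707] F [ 0.4  0.6 -0.5] w 0.0922
```

View pics/st2.png

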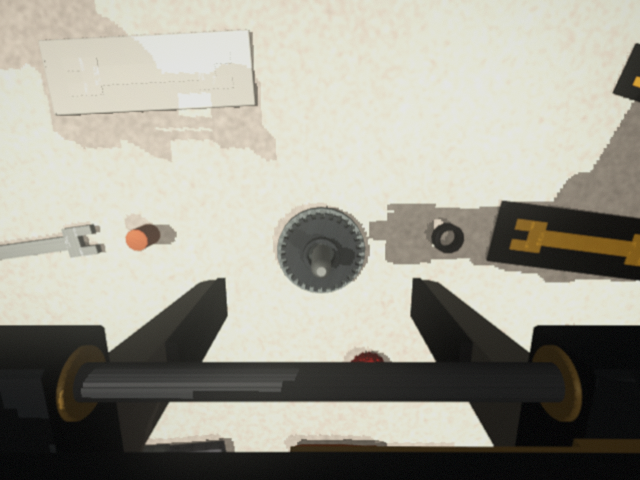

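View pics/br1.png

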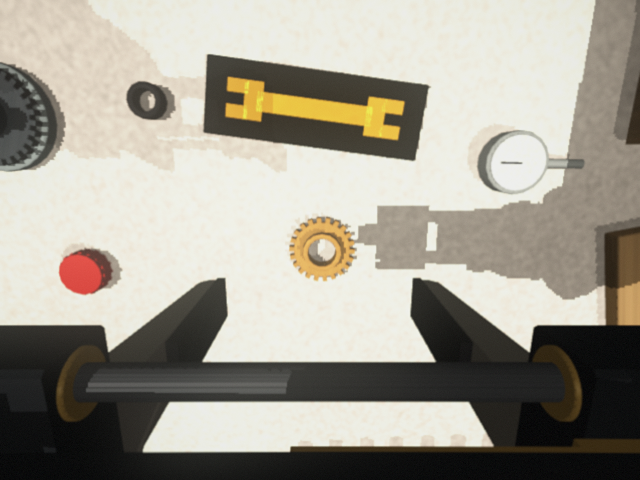

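The large gear is seated: hub top at 30.5 mm, centred within 1 mm. The brass gear is at (322,250) px, i.e. (0.6053, 0.2991).

```bash
cat >> h.py <<'E'
def pick(x,y,grip,f=20):
    env.reach([x,y,.06],R0); env.pause(.2)
    print(settle([x,y,grip],rate=.08)[1]); effector.grasp(f); st('grasp')
E
python3 - <<'E'
from h import *
pick(.6053,.2991,.011)
if place(.030,.011):
    let_go(.15); env.movel([.46,.02,.2],R0,.25); env.pause(.1)
    im,d,P,eye,rays=look('st3')
    m=band(P,[STX,STY],.03,.0445,.052); print(np.nanmedian(P[...,2][m]),circ(m,eye,rays,.048))
    m=band(P,[STX,STY],.045,.034,.052); print(circ(m,eye,rays,.038))
    env.reach([.612,-.304,.17],R0); env.pause(.2)
    im,d,P,eye,rays=look('bl1')
    m=band(P,[.632,-.304],.03,.0145,.022); print(np.nanmedian(P[...,2][m]),circ(m,eye,rays,.018))
    m=band(P,[.632,-.304],.04,.005,.022); print(circ(m,eye,rays,.008)); st()
E
```

```text
[-0.00031641 -0.00021059 -0.00057639]
grasp t 17.78 ee [0.6053 0.2992 0.011 ] F [ 0.7 -0.3  0.2] w 0.0349
above t 20.54 ee [0.487  0.022  0.0894] F [-0.8  0.9 -1.2] w 0.0349
down t 22.24 ee [0.4865 0.022  0.0408] F [ 0.1 -0.9 -1.8] w 0.0351
released t 23.18 ee [0.4867 0.022  0.041 ] F [-0.2  0.2  1. ] w 0.0919
0.04849913796961314 {'n': 551, 'enc': [486.7, 21.7, 18.1], 'fit': [486.6, 22.0, 17.5], 'res': 0.23}
{'n': 2480, 'enc': [487.3, 22.8, 32.0], 'fit': [486.8, 22.0, 30.1], 'res': 1.39}
0.01847137867601073 {'n': 585, 'enc': [631.7, -304.1, 18.0], 'fit': [631.8, -304.2, 17.4], 'res': 0.27}
{'n': 1430, 'enc': [632.1, -303.9, 25.5], 'fit': [631.9, -304.1, 23.7], 'res': 1.33}
 t 26.0 ee [ 0.6125 -0.3028  0.1704] F [ 0.3 -0.5  0.6] w 0.0919
```

View pics/st3.png

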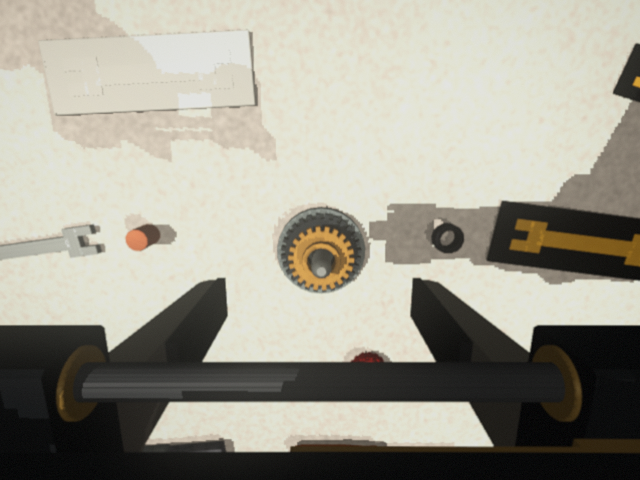

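View pics/bl1.png

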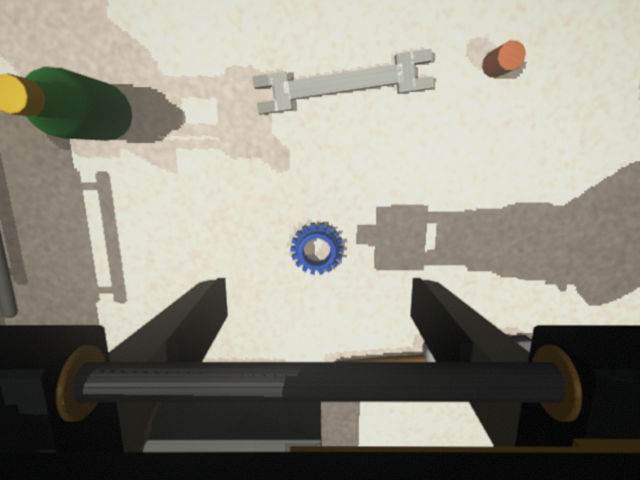

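The brass gear is seated (48.5 mm, centred). The blue gear is at (318,249) px, i.e. (0.6318, −0.3042), and nothing is near it.

```bash
python3 - <<'E'
from h import *
pick(.6318,-.3042,.011,15)
if place(.048,.011):
    let_go(.16); env.movel([.46,.02,.2],R0,.25); env.pause(.1)
    im,d,P,eye,rays=look('st4')
    m=band(P,[STX,STY],.03,.0625,.069); print(np.nanmedian(P[...,2][m]),circ(m,eye,rays,.066))
    m=band(P,[STX,STY],.04,.052,.069); print(circ(m,eye,rays,.056))
    env.reach([.605,.074,.17],R0); env.pause(.2)
    im,d,P,eye,rays=look('cap1')
    m=band(P,[.625,.074],.04,.0145,.024); print(np.nanmedian(P[...,2][m]),circ(m,eye,rays,.018)); st()
E
```

```text
[ 2.57270924e-05  4.06031533e-05 -1.69467797e-06]
grasp t 29.63 ee [ 0.6318 -0.3042  0.011 ] F [-0.2 -1.5 -0.4] w 0.0348
above t 32.61 ee [0.487  0.022  0.0894] F [ 0.5  0.3 -0.6] w 0.0351
down t 33.86 ee [0.4865 0.0221 0.0589] F [-0.8  0.7 -0.2] w 0.0346
released t 34.8 ee [0.4867 0.022  0.059 ] F [ 0.1 -0.1 -0.4] w 0.0919
0.06653028695600227 {'n': 768, 'enc': [486.4, 22.1, 18.1], 'fit': [486.4, 22.1, 17.5], 'res': 0.21}
{'n': 1791, 'enc': [487.2, 22.0, 26.0], 'fit': [486.7, 21.9, 24.2], 'res': 1.37}
0.018732649972188486 {'n': 1461, 'enc': [625.5, 74.9, 20.9], 'fit': [625.7, 74.8, 19.7], 'res': 0.44}
 t 36.88 ee [0.6045 0.0735 0.1709] F [ 0.9 -1.4 -1. ] w 0.0919
```

View pics/st4.png

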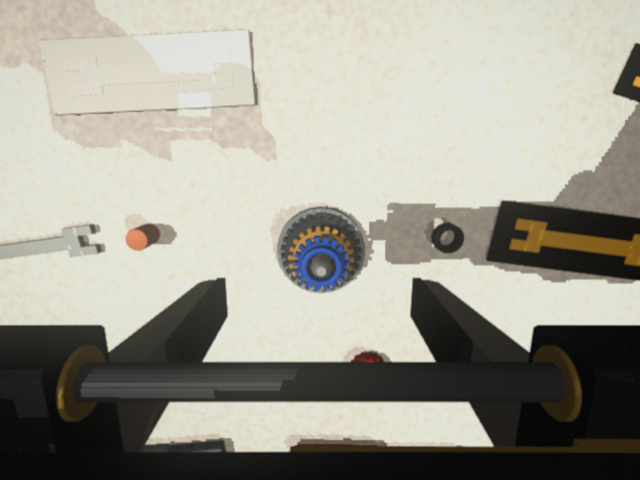

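View pics/cap1.png

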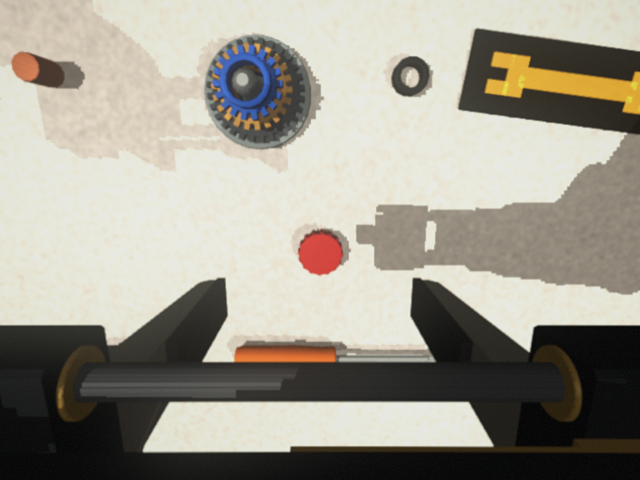

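The blue gear is seated (66.5 mm, centred) and the cap is at (320,252) px. Next is the cap, then views of the mat and the wrench.

```bash
cat >> h.py <<'E'
def rect(m,eye,rays,z):
    mm=m.astype(np.uint8); nl,l,s_,_=cv2.connectedComponentsWithStats(mm); k=1+np.argmax(s_[1:,4])
    xy=onplane(l==k,eye,rays,z)*1000
    c,wh,a=cv2.minAreaRect(xy.astype(np.float32)); b=cv2.boxPoints((c,wh,a))
    e=[b[1]-b[0],b[2]-b[1]]; e=max(e,key=np.linalg.norm); 
    if e[1]<0:e=-e
    return dict(n=int(s_[k,4]),c=np.round(c,1).tolist(),wh=np.round(wh,1).tolist(),ang=float(np.arctan2(-e[0],e[1])))  # yaw of long axis from +y
E
python3 - <<'E'
from h import *
pick(.6256,.0748,.006,15)
if place(.066,.006):
    let_go(.18); env.movel([.44,.02,.22],R0,.25); env.pause(.1)
    im,d,P,eye,rays=look('st5')
    m=band(P,[STX,STY],.03,.080,.09); print(np.nanmedian(P[...,2][m]),circ(m,eye,rays,.084))
    env.reach([.46,.295,.2],R0); env.pause(.2)
    im,d,P,eye,rays=look('bd1'); hsv=cv2.cvtColor(im,cv2.COLOR_RGB2HSV)
    m=band(P,[.481,.296],.13,-.003,.01)&(hsv[...,1]>120)&(hsv[...,0]>15)&(hsv[...,0]<35)&(hsv[...,2]>80); print('yellow',rect(m,eye,rays,.004))
    m=band(P,[.481,.296],.13,-.003,.01)&((hsv[...,2]<75)|m)&(hsv[...,1]<256); print('mat',rect(m,eye,rays,.004))
    env.reach([.46,-.28,.2],R0); env.pause(.2)
    im,d,P,eye,rays=look('wr1')
    m=band(P,[.484,-.28],.1,.005,.014); print('wrench',np.nanmedian(P[...,2][m]),rect(m,eye,rays,.008)); st()
E
```

```text
[-0.00031187 -0.00012597 -0.00049943]
grasp t 39.52 ee [0.6256 0.0748 0.006 ] F [ 0.3 -0.6  0.2] w 0.039
above t 41.66 ee [0.487  0.022  0.0843] F [-0.9  0.4 -0.3] w 0.0393
down t 42.31 ee [0.4864 0.022  0.0718] F [ 0.4 -0.7  0.5] w 0.0391
released t 43.2 ee [0.4867 0.022  0.072 ] F [-0.3  0.4  1. ] w 0.0918
0.08486100473276886 {'n': 1595, 'enc': [486.5, 21.8, 21.5], 'fit': [486.9, 22.1, 20.2], 'res': 0.44}
yellow {'n': 3240, 'c': [481.1, 293.0], 'wh': [154.1, 33.9], 'ang': -0.13252155482769012}
mat {'n': 10154, 'c': [480.2, 293.3], 'wh': [187.9, 61.7], 'ang': -0.13078255951404572}
wrench 0.008783969310968393 {'n': 2638, 'c': [486.4, -282.3], 'wh': [32.2, 150.3], 'ang': 0.14250744879245758}
 t 48.08 ee [ 0.4603 -0.2795  0.2   ] F [-0.3  0.2  0.7] w 0.0917
```

View pics/st5.png

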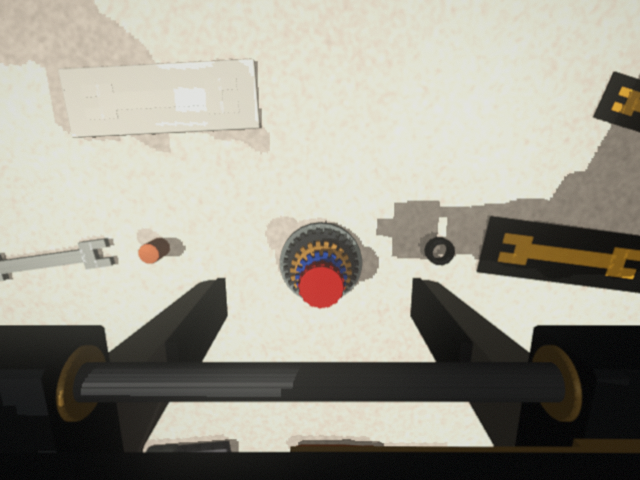

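View pics/bd1.png

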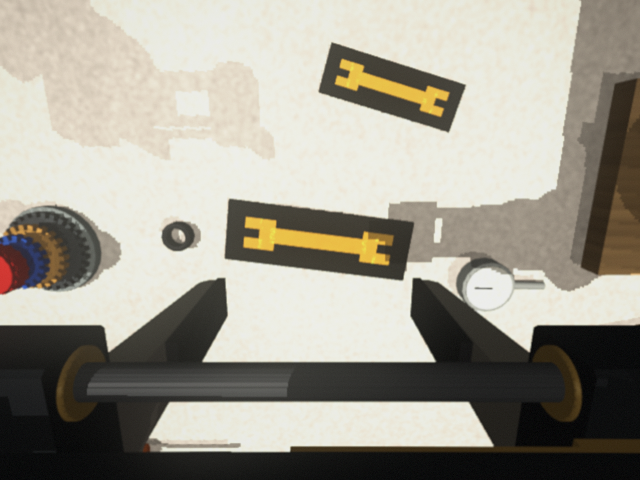

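View pics/wr1.png

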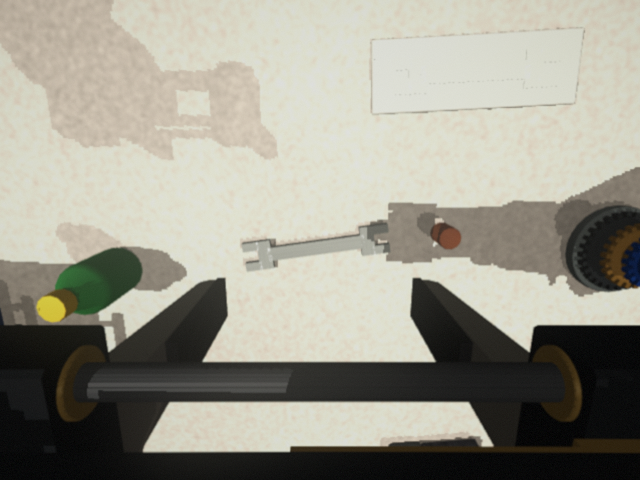

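The cap is seated (84.9 mm, centred). The mat is at (0.4805, 0.293) with yaw −0.131; the yellow outline agrees and measures 154×34 mm. The wrench is at (0.4864, −0.2823) with yaw +0.1425, and its 150×32 mm fits the given size. I'll grasp it across the shank.

```bash
python3 - <<'E'
from h import *
W=[.4864,-.2823];B=[.4806,.2931];aw=.1425;ab=-.1315
best=None
for sg in (-1,1):
    q=[solver.inverse_kinematics([*W,z],Ryaw(aw+sg*np.pi/2)) for z in (.2,.003)]+[solver.inverse_kinematics([*B,z],Ryaw(ab+sg*np.pi/2)) for z in (.2,.007)]
    print(sg,[None if x is None else np.round(x,2) for x in q])
    if all(x is not None for x in q):
        c=max(abs(x[6]) for x in q)
        if best is None or c<best[0]: best=(c,sg)
sg=best[1]; print('sign',sg)
Rw=Ryaw(aw+sg*np.pi/2);Rb=Ryaw(ab+sg*np.pi/2)
env.reach([*W,.2],Rw); env.reach([*W,.06],Rw); env.pause(.2)
print(settle([*W,.0035],rate=.08)); effector.grasp(30); st('g')
p=env.sense()['ee_pos']; env.movel([*p[:2],.16],None,.15); st('up')
im,d,P,eye,rays=look('wr2')
E
```

```text
-1 [array([-0.43,  0.64,  1.27,  1.89, -0.68,  1.14,  1.24]), array([-0.24,  0.87,  0.97,  1.99, -0.99,  0.86,  1.45]), array([-1.52,  0.67,  1.31,  1.89, -0.71,  1.16, -0.08]), array([-1.35,  0.91,  1.04,  1.99, -1.05,  0.91,  0.14])]
1 [array([-0.46,  0.7 ,  1.35,  1.89, -0.75,  1.19, -1.84]), array([ 1.25,  1.01, -1.12,  1.89,  1.1 ,  1.03,  2.91]), array([-1.26,  0.42,  0.84,  1.88, -0.37,  1.01,  2.75]), array([-1.04,  0.68,  0.57,  1.97, -0.59,  0.66,  2.91])]
sign -1
(array([0., 0., 0.]), array([-2.93178867e-04,  3.83070278e-05, -3.78523754e-04]))
g t 52.28 ee [ 0.4864 -0.2823  0.0035] F [-0.3  0.6  0.3] w 0.013
up t 53.48 ee [ 0.4859 -0.2819  0.1591] F [ 0.2 -0.3  0.1] w 0.0136
```

View pics/wr2.png

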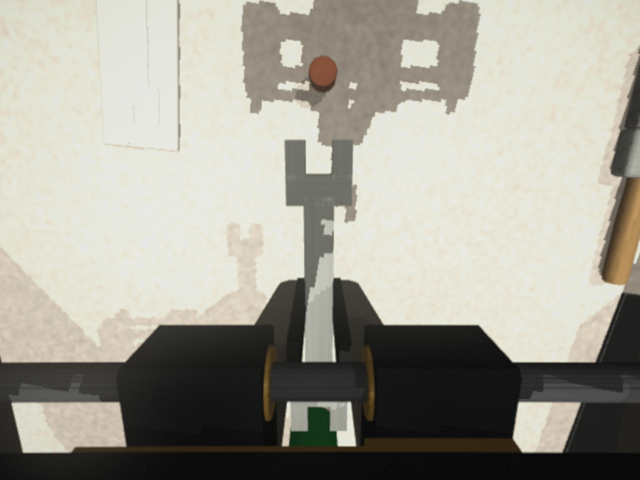

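The wrench is held level and straight (centred at about 320 px). I'll carry it at height to the mat and lower it.

```bash
python3 - <<'E'
from h import *
B=[.4806,.2931];Rb=Ryaw(-.1315-np.pi/2)
try: env.movel([*B,.17],Rb,.2)
except env.PlanningError as e: print('plan',e); raise
env.pause(.2); st('over')
env.movel([*B,.03],None,.12); print(settle([*B,.0105],rate=.05)); st()
settle([*B,.0078],rate=.02); s=st('down'); print(np.arctan2(-s['tcp_rot'][0,2],s['tcp_rot'][1,2]))
E
```

```text
over t 56.75 ee [0.4807 0.2929 0.17  ] F [-0.5 -0.1 -0.5] w 0.0132
(array([0., 0., 0.]), array([-1.57643615e-04, -4.96947830e-05, -1.93734314e-04]))
 t 58.86 ee [0.4808 0.2931 0.0107] F [-0.1  0.5 -1.5] w 0.0131
down t 59.39 ee [0.4806 0.2931 0.0078] F [-0.4 -0.2 -1. ] w 0.013
-1.7023165224690413
```

```bash
python3 - <<'E'
from h import *
env.movel([.4806,.2931,.0072],None,.02); env.pause(.2); st()
let_go(.2)
env.reach([.46,.295,.2],R0); env.pause(.3)
im,d,P,eye,rays=look('bd2'); hsv=cv2.cvtColor(im,cv2.COLOR_RGB2HSV)
m=band(P,[.481,.296],.11,.0085,.02); print('wrench',np.nanmedian(P[...,2][m]),rect(m,eye,rays,.012))
env.movel([.44,.03,.24],R0,.25); env.pause(.3)
im,d,P,eye,rays=look('st6')
m=band(P,[STX,STY],.03,.080,.09); print(np.nanmedian(P[...,2][m]),circ(m,eye,rays,.084))
im,d=viewer.read_camera('scene'); cv2.imwrite('pics/scene9.png',im[:,:,::-1])
for n in ['gauge','oil_bottle','cap_mid','wrench_mid']: print(n,[(np.round(r['at'],3).tolist(),round(r['score'],2)) for r in tip_of('scene',n)])
st()
E
```

```text
t 59.84 ee [0.4807 0.2931 0.0075] F [-1.5  0.   4.2] w 0.0132
released t 61.06 ee [0.4806 0.2931 0.0072] F [ 0.2  0.5 -0.3] w 0.0917
wrench 0.01274135555675393 {'n': 2738, 'c': [481.4, 293.3], 'wh': [150.5, 32.1], 'ang': -0.13174401223659515}
0.08477004731382348 {'n': 1425, 'enc': [486.5, 22.4, 21.6], 'fit': [487.0, 22.0, 20.2], 'res': 0.48}
gauge [([0.529, 0.468, -0.003], 0.62), ([0.507, -0.487, 0.002], 0.39)]
oil_bottle [([0.507, -0.489, 0.002], 0.84)]
cap_mid [([0.48, 0.02, 0.074], 0.67), ([0.528, 0.466, -0.002], 0.5)]
wrench_mid [([0.485, 0.293, 0.013], 0.62)]
 t 65.61 ee [0.44 0.03 0.24] F [-0.9 -0.1  0.1] w 0.0918
```

View pics/bd2.png

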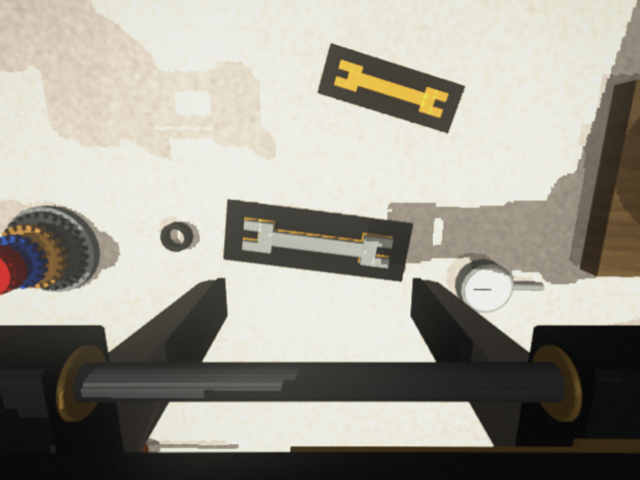

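View pics/scene9.png

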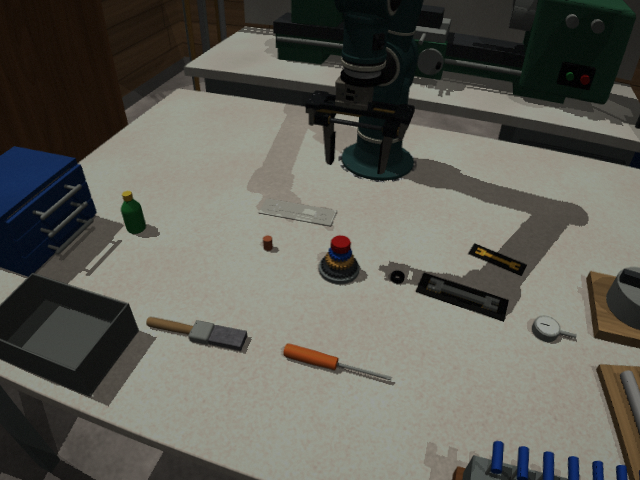

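The wrench covers the outline, with its centre at (318,242) px. The stack is upright with the cap on, and neither the gauge nor the bottle has moved. I'm handing in.

```bash
python3 -c "
from h import *
print(workorder.finish_job()); st()"
```

```text
the job is handed in; nothing more can be done
None
the job is handed in; nothing more can be done
```

The job is done and handed in. The large, medium and small gears and then the cap were lowered onto the spindle in order, and the wrench is flat on the outline of the larger black mat. It took about 66 s of the 112 s, and the interface gave no verdict.

- **Stack:** by the wrist camera, the hub tops read 30.5, 48.5 and 66.5 mm and the cap top 84.8 mm. That is within 1 mm of seated, and each piece was centred within about 1 mm.
- **Wrench:** it lies about 1 mm from the outline's centre and within 0.001 rad of its direction. Its top is at 12.7 mm, which is flat on the mat.
- **Gauge and bottle:** both are within about 5 mm of their first readings, which is network noise.
- **Disagreements:** the networks gave a few stray second candidates. Their cap and wrench positions were 4–7 mm off the wrist camera measurements, close to their stated accuracy. No check failed.

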